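Line up the flower press with the drift pin and bolt it

TASK

The cover board of the small wooden flower press has swung anticlockwise (seen from above) out of line on its one fitted corner bolt. Take the steel drift pin from the stand and ease it fully home, collar flat on the cover, through the hole diagonally across from the fitted bolt, dragging the cover back clockwise with the pin's tip, feeling for the hole in the board below and pressing gently so that the taper brings the two holes into line; leave it in. Then push the black-knobbed bolt fully home in the other open hole, gently too, leave both upright, and do not disturb the awl and the other things on the table.

Things in the scene. Friction and masses are not known exactly. Their poses are not given: they have to be found in the camera images.
- cover: Cover board of the press, 180 x 130 x 10 mm brown wood, on a fixed plywood base board 30 mm thick on 12 mm feet; cover top 52 mm above the table. Swivels flat, stiffly (about 2 N sideways at the drift hole), on a fitted corner bolt; starts swung anticlockwise (from above) by an unknown 1.7 to 5.8 degrees. Origin: that bolt's axis, at the underside; x long side, y short side; spans x -18 to 162, y -18 to 112 mm.
- pivot (a point): Axis of the fitted corner bolt, level with the cover's top (bolt head stands 10 mm above it, 22 mm wide). Axes as the cover's.
- drift_hole (a point): Centre of the cover's 14 mm hole for the drift pin, at the cover's top, diagonally across from the fitted bolt (172 mm). Axes as the cover's. An equal hole goes through the base, but starts an unknown 5 to 17 mm clockwise of it about the fitted bolt; a tip resting on the base's top is 10 mm below the cover's top. 1 mm chamfers. Under the base hole: 12 mm of air, then the table.
- bolt_hole (a point): Centre of the cover's 12 mm round hole for the bolt, level with the cover's top; 144 mm from the fitted bolt along the long side and 94 mm from the drift hole along the short side. Axes as the cover's. The base has an equal through hole, in line within 1 mm once the drift pin is home.
- drift_grip (a point): Drift pin, middle of its handle. Steel, upright in the stand, 104 mm long, 0.07 to 0.14 kg. From below: taper 22 mm long from a 4 mm tip to 13 mm, straight shank 13 mm wide, 22 mm long, collar 24 mm wide, 5 mm thick, dark round handle 16 mm wide, 55 mm long. z up along the pin; this point is 27.5 mm above the collar's top. Under 15 N of push sends it home.
- drift_collar (a point): On the drift pin's axis at the collar's underside, 32.5 mm below the handle's middle and 44 mm above the tip. Fully home it lies level with the cover's top.
- drift_tip (a point): On the drift pin's axis, at its tip.
- bolt_knob (a point): Press bolt, middle of its knob: black plain round knob 30 mm wide and 36 mm high on a smooth steel shank 10 mm wide and 38 mm long (no thread, it slides in) with a 3 mm tapered foot. Upright in the stand, 0.05 to 0.1 kg. z up along the bolt.
- bolt_seat (a point): On the bolt's axis at the knob's flat underside, 18 mm below the knob's middle and 38 mm above the tip. Fully home it lies level with the cover's top.
- bolt_tip (a point): On the bolt's axis, at its tip.
- stand: Fixed light wooden tool stand, block 60 x 180 x 50 mm with three through holes 15 mm wide in a row along its y axis, 58 mm apart, holding drift pin, bolt and awl in any order. Origin: centre of its underside.
- awl_grip (a point): Awl with a bulbous dark wooden handle 26 mm wide on a brass ferrule, in the stand, top 102 mm above the table; this point is in its handle. Leave it alone.
- glue: White bottle with a blue cap, 52 mm wide, 140 mm high. Leave alone. Origin: centre of the underside.
- paintjar: Purple jar, 48 mm wide, 50 mm high. Leave alone. Origin: centre of the underside.
- mug: White mug, 76 mm wide, 85 mm high. Leave alone. Origin: centre of the underside.
- flower1: Brown four-petalled leather flower, 84 mm across, 4 mm thick, flat on the table. Leave alone.
- flower2: White four-petalled flower, 84 mm across, 4 mm thick, flat on the table. Leave alone.
- bobbin: Wooden bobbin, 26 mm wide, 30 mm high, standing between stand and press. Leave alone.
Not all that is in view belongs to the job. Leave any orange or red look-alike of the part that bears bolt_knob alone.

How it is judged:
By the outcome, as a careful person would: the job done as asked, in the order asked, and still so for the second after the job is handed in, with the robot touching nothing.
It also fails if it takes over 72 s, if anything falls off the work surface, if the arm or the gripper's body presses on something with over 40 N, if the wrist force passes 120 N, or if a joint passes its speed limit or range.

ROBOT

A 6-joint arm with a two-finger parallel gripper is mounted at the origin on the work surface. World frame = base frame: x ahead of the robot, y to its left, z up, the work surface at z = 0. Lengths are in m, angles in rad, forces in N, time in s.
With the tool pointing down it reaches from about 0.25 to 0.725 m from the base axis. Payload 9.7 kg.
Tool frame: the origin (TCP) lies at the very end of the fingers, on their centre line; the grasp point (between the pads) lies 19 mm behind it (r.pinch_z is the distance from the TCP to the grasp point, in m); z points along the fingers, y is the line along which they close (so a half turn about z gives the same grasp; the last joint's range is limited). The gripper opens to 85 mm and grips with 20 to 120 N. Pads are 22 mm wide; open, the fingers measure 114 mm over their backs; the gripper's body (76 mm by 85 mm) begins 54 mm behind the grasp point. The pads swing forward as they close: fully open they stand 13 mm farther back than shut.
Start: joints at [1.232, 0.087, 0.176, 1.66, 0, 1.571], TCP at [0.183, 0.519, 0.202] pointing down, gripper open.
Joint ranges: [-3.13, 3.13], [-0.85, 1.81], [-1.15, 1.24], [-2.2, 2.28], [-1.44, 1.52], [-3.14, 3.14]. Speed limits (rad/s): [2.22, 2.22, 2.57, 3.14, 3.14, 3.14].

INTERFACE

Orientations are given as a 3x3 rotation matrix whose columns are the frame's x, y, z axes.
In Python, from station import r, camera, calibration gives the robot as it stands.
- The arm moves only by the tool step_arm, never from a script. Its arguments are lists of equal length, an entry for each row: "linear": the shift along the tool's x, y, z in mm, a list of three; "roll": the turn about the tool's z in rad; "gripper": the opening, from -1 (shut) to 1 (fully open), so that 0 is half open. In form: {"linear": [[x, y, z], ...], "roll": [roll, ...], "gripper": [gripper, ...]}. A call has 1 to 5 rows; each row shifts and turns the commanded pose from where the row before left it, along the tool's axes as they then stand; what a row does not reach is not made up. A row lasts 1/12 s, in which the tool goes at most 41.7 mm and 7.16 degrees, less where a joint would pass 70% of its speed; a pose out of reach is approached as far as the arm can. A call with a gripper value outside its range is refused whole. The fingers move at their own pace and stop on an object; "force" is the grip in N (left out, the last holds). Time passes only in rows, so rows that do not move let the fingers close. It gives the time, the measured TCP pose, the force, the opening and the grip force at its end, in the units of the state.
- r.get_obs(): the state, without advancing time (a new reading comes with each control period).
- camera(name): name is "scene" or "side" or "wrist"; returns the picture (420x560x3 uint8, red, green, blue); there is no depth.
- calibration(name): a dict with "fov_y" (degrees; the focal length in pixels is half the picture's height over the tangent of half this angle, whatever the lens; pixels are square), "cx", "cy" (the principal point, pixels), "extrinsics" (4x4, takes a point from world to camera coordinates); the wrist camera has in their place "mount" (4x4, takes a point from camera to tool coordinates, whose origin is the TCP and whose axes are the flange's). Camera axes: x right, y up, looking along -z (the intrinsics and any distortion apply to the point x, -y, -z); pixel columns grow to the right and rows downward; lengths in m; the calibration is good to about 2 mm. A picture is of the moment at which its call begins: read the wrist's pose just before it. calibration takes no time and is no camera call.
- r.close_job(): hands the job in; it is judged then, once.
The state is a dict: "clock": time; "qpos": joint angles; "joint_velocities": joint speeds; "effort": joint torques, N m; "tcp_pos": TCP position; "eef_rot": TCP orientation; "contact_force": force on the tool from outside, world axes, zero at the start; "wrist_torque": the same for the moment, N m; "width": finger opening in m; "gripper_force": force on a finger pad.
Only numpy, scipy, OpenCV 4.12 (cv2) and the standard library are available. Lean on these libraries where they do the work, as an engineer would, in place of code of your own. Each camera call takes 0.05 s, during which the arm holds its last target. There are 200 camera calls.

## Working session

There is one attempt and no reset: what is moved stays moved. The work goes in short steps, Python scripts to look and compute and a tool call to move; the robot and the scene stay as the last step left them, time stands still between calls to the robot, and variables do not carry over. Pictures are saved under pics/ and viewed, at most 10 in all, crops included, and the job is handed in when it is done.

Besides the shell and the picture viewer there is one more tool, called after ">>>" as name([rows], argument=value, ...), one row to a line, values as JSON. step_arm: Moves the arm, as the interface text tells. Its arguments: {"type":"object","properties":{"linear":{"type":"array","items":{"type":"array","items":{"type":"number"}}},"roll":{"type":"array","items":{"type":"number"}},"gripper":{"type":"array","items":{"type":"number"}},"force":{"type":"number"}},"required":["linear","roll","gripper"]}

```bash
mkdir -p pics; ls; cat > h.py <<'E'
import numpy as np, cv2
from station import r, camera, calibration
def cam(name):
    c=calibration(name); f=210/np.tan(np.radians(c['fov_y'])/2)
    return c,f
E
python3 - <<'E'
from h import *
for n in ("scene","side","wrist"):
    c=calibration(n); print(n,{k:np.round(v,4).tolist() if not isinstance(v,str) else v for k,v in c.items()})
o=r.get_obs(); print(np.round(o['eef_rot'],3).tolist(),o['tcp_pos'],o['width'])
a=[camera(n) for n in ("scene","side")]
for n,i in zip(("scene","side"),a): cv2.imwrite(f"pics/{n}0.png",cv2.resize(i[:,:,::-1],(800,600),interpolation=cv2.INTER_CUBIC)); np.save(f"{n}0.npy",i)
E
```

```text
pics
scene {'fov_y': 51.0459, 'cx': 278.3976, 'cy': 208.1449, 'extrinsics': [[0.2507, 0.9681, 0.0002, -0.1585], [-0.7877, 0.2039, 0.5814, 0.3937], [0.5627, -0.1459, 0.8137, -1.3233], [0.0, 0.0, 0.0, 1.0]]}
side {'fov_y': 50.8416, 'cx': 273.2341, 'cy': 201.5089, 'extrinsics': [[0.9095, -0.4154, -0.0184, -0.541], [0.3035, 0.6329, 0.7123, -0.2515], [-0.2842, -0.6534, 0.7017, -0.7818], [0.0, 0.0, 0.0, 1.0]]}
wrist {'fov_y': 59.3352, 'cx': 282.4542, 'cy': 212.8934, 'mount': [[0.0011, 0.9473, 0.3205, 0.0817], [1.0, -0.0013, 0.0004, -0.001], [0.0008, 0.3205, -0.9473, -0.1704], [0.0, 0.0, 0.0, 1.0]]}
[[-0.943, 0.332, -0.0], [0.332, 0.943, -0.001], [-0.0, -0.001, -1.0]] [0.1826976  0.51848936 0.20177004] 0.08564888950358973
```

View pics/scene0.png

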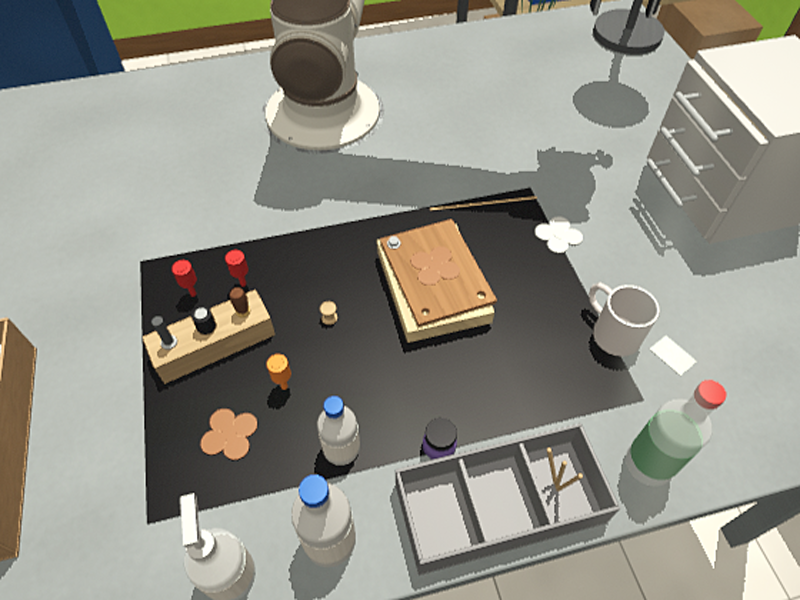

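View pics/side0.png

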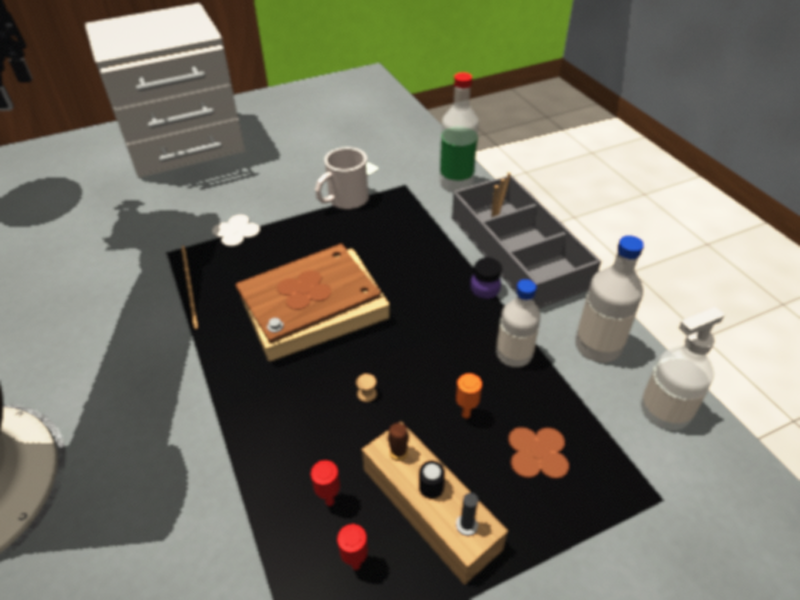

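```bash
cat >> h.py <<'E'
def ray(name,u,v,obs=None):
    c,f=cam(name); d=np.array([(u-c['cx'])/f,-(v-c['cy'])/f,-1.])
    if name=='wrist':
        M=c['mount']; T=np.eye(4); T[:3,:3]=obs['eef_rot']; T[:3,3]=obs['tcp_pos']; W=T@M
    else: W=np.linalg.inv(c['extrinsics'])
    return W[:3,3],W[:3,:3]@d
def at(name,u,v,z,obs=None):
    o,d=ray(name,u,v,obs); return o+d*(z-o[2])/d[2]
def proj(name,p,obs=None):
    c,f=cam(name)
    if name=='wrist':
        T=np.eye(4); T[:3,:3]=obs['eef_rot']; T[:3,3]=obs['tcp_pos']; E=np.linalg.inv(T@c['mount'])
    else: E=c['extrinsics']
    q=E[:3,:3]@p+E[:3,3]; return np.array([c['cx']-f*q[0]/q[2],c['cy']+f*q[1]/q[2]])
E
python3 - <<'E'
from h import *
a=np.load("scene0.npy")[:,:,::-1]; b=np.load("side0.npy")[:,:,::-1]
A=cv2.resize(a[150:275,90:240],(400,333),interpolation=cv2.INTER_CUBIC)  # scale 2.667
B=cv2.resize(a[145:245,255:355],(400,400),interpolation=cv2.INTER_CUBIC) # 4
im=np.zeros((400,800,3),np.uint8); im[:333,:400]=A; im[:,400:]=B
cv2.imwrite("pics/c1.png",im)
s=.7
P=lambda n,u,v,z:print(n,u,v,np.round(at(n,u*s,v*s,z),3))
P('scene',158,322,.126); P('side',470,496,.126)   # pin top (stand 50+5+55=110 if collar on stand)
P('scene',203,313,.086); P('side',432,468,.086)
P('scene',394,241,.062); P('side',275,323,.062)
for u,v in((380,238),(457,221),(495,296),(415,323)): P('scene',u,v,.052)
P('scene',425,312,.052);P('scene',481,295,.052);P('side',336,264,.052);P('side',364,290,.052)
E
```

```text
scene 158 322 [ 0.553 -0.32   0.126]
side 470 496 [ 0.535 -0.329  0.126]
scene 203 313 [ 0.523 -0.266  0.086]
side 432 468 [ 0.526 -0.266  0.086]
scene 394 241 [0.439 0.044 0.062]
side 275 323 [0.436 0.04  0.062]
scene 380 238 [0.419 0.025 0.052]
scene 457 221 [0.415 0.161 0.052]
scene 495 296 [0.58  0.17  0.052]
scene 415 323 [0.597 0.036 0.052]
scene 425 312 [0.581 0.056 0.052]
scene 481 295 [0.572 0.15  0.052]
side 336 264 [0.561 0.129 0.052]
side 364 290 [0.578 0.056 0.052]
```

View pics/c1.png

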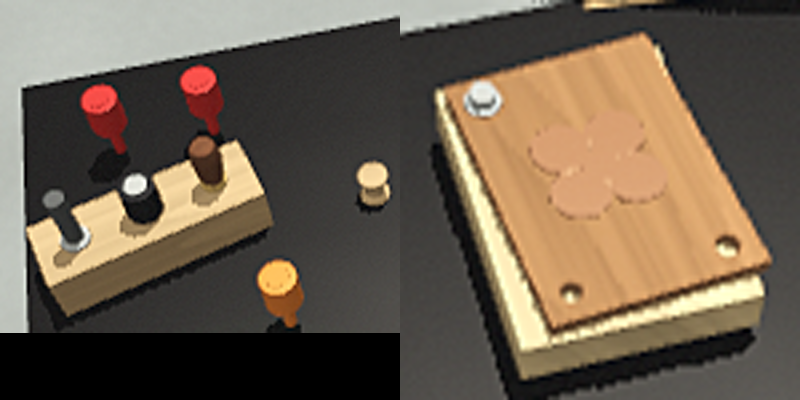

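Scene crop: drift pin, dark handle with a steel collar (56,198). Could be mistaken for the bolt: black knob (140,185) and the awl, brown bulb (205,150). Look-alikes of the bolt: red (100,97) and (198,78), orange (277,270). On the press, the fitted bolt is at (483,97), the bolt hole at (571,292) and the drift hole at (727,246). I'll move over the press for a wrist look, then go to the stand.

>>> step_arm([
  [-30,-19,0],
  [-30,-19,0],
  [-30,-19,0],
  [-30,-19,0],
  [-30,-19,0],
], roll=[0,0,0,0,0], gripper=[1,1,1,1,1])

```text
clock: 0.52
tcp_pos: [0.2932, 0.3778, 0.2022]
eef_rot: [[-0.943, 0.332, -0.0], [0.332, 0.943, -0.0], [0.0, -0.0, -1.0]]
contact_force: [0.7, -0.8, -1.1]
width: 0.0853
gripper_force: 0.0
```

>>> step_arm([
  [-30,-19,0],
  [-30,-19,0],
  [-30,-19,0],
  [-30,-19,0],
  [-30,-19,0],
], roll=[0,0,0,0,0], gripper=[1,1,1,1,1])

```text
clock: 0.93
tcp_pos: [0.4032, 0.2382, 0.2023]
eef_rot: [[-0.943, 0.332, -0.0], [0.332, 0.943, -0.0], [0.0, -0.0, -1.0]]
contact_force: [0.7, 0.1, 0.4]
width: 0.0856
gripper_force: 0.0
```

>>> step_arm([
  [-30,-19,0],
  [-30,-19,0],
  [-30,-19,0],
  [-30,-19,0],
  [-30,-19,0],
], roll=[0,0,0,0,0], gripper=[1,1,1,1,1])

```text
clock: 1.35
tcp_pos: [0.5132, 0.0987, 0.2022]
eef_rot: [[-0.943, 0.332, -0.0], [0.332, 0.943, 0.0], [0.0, -0.0, -1.0]]
contact_force: [-0.0, -0.1, 1.1]
width: 0.0854
gripper_force: 0.0
```

>>> step_arm([
  [0,0,0],
  [0,0,0],
  [0,0,0],
  [0,0,0],
  [0,0,0],
], roll=[0.11,0.11,0.11,0.11,0.11], gripper=[1,1,1,1,1])

```text
clock: 1.77
tcp_pos: [0.5124, 0.1002, 0.202]
eef_rot: [[-0.626, 0.78, -0.001], [0.78, 0.626, -0.0], [0.0, -0.001, -1.0]]
contact_force: [0.4, -0.1, 0.1]
width: 0.0856
gripper_force: 0.0
```

>>> step_arm([
  [0,0,0],
  [0,0,0],
  [0,0,0],
  [0,0,0],
  [0,0,0],
], roll=[0.11,0.11,0.14,0,0], gripper=[1,1,1,1,1])

```text
clock: 2.18
tcp_pos: [0.5124, 0.1003, 0.2022]
eef_rot: [[-0.334, 0.942, -0.001], [0.942, 0.334, -0.0], [0.0, -0.001, -1.0]]
contact_force: [0.5, 0.1, 0.4]
width: 0.0853
gripper_force: 0.0
```

```bash
python3 - <<'E'
from h import *
import pickle
o=r.get_obs(); i=camera("wrist"); pickle.dump((o,i),open("w1.pkl","wb"))
cv2.imwrite("pics/w1.png",cv2.resize(i[:,:,::-1],(800,600),interpolation=cv2.INTER_CUBIC))
print(o['clock'],o['tcp_pos'],np.round(o['eef_rot'],3).tolist(),np.round(o['qpos'],2))
for n,p in (('piv',(.438,.042,.062)),('b',(.579,.055,.052)),('d',(.57,.149,.052))): print(n,proj('wrist',np.array(p),o)/.7)
E
```

```text
2.1833 [0.51238549 0.10034696 0.20220987] [[-0.334, 0.942, -0.001], [0.942, 0.334, -0.0], [0.0, -0.001, -1.0]] [ 0.19  0.02  0.11  1.66 -0.    1.42]
piv [260.61197075 313.24321929]
b [475.13558277 357.75528283]
d [519.46134187 220.44682671]
```

View pics/w1.png

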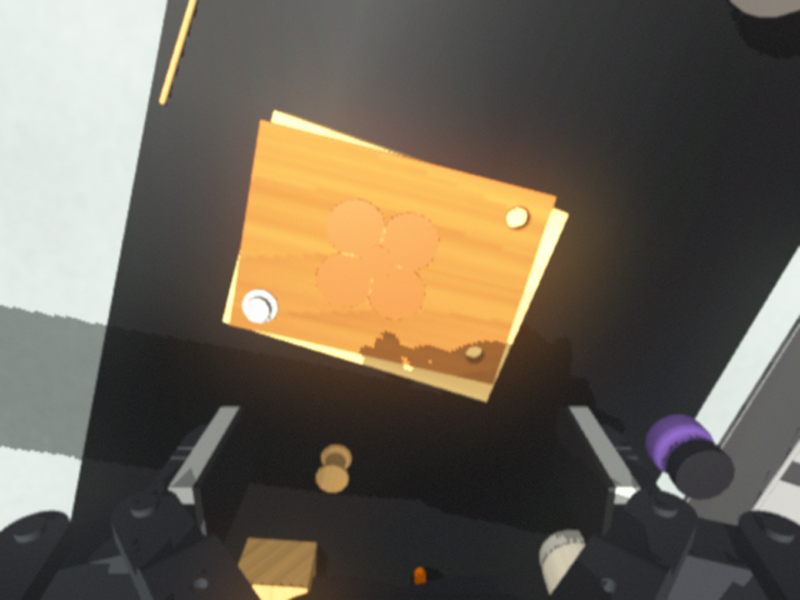

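```bash
python3 - <<'E'
from h import *
import pickle
o,i=pickle.load(open("w1.pkl","rb")); s=.7
W=lambda u,v,z:at('wrist',u*s,v*s,z,o)
piv=W(260,306,.062);b=W(474,353,.052);d=W(516,217,.052)
print('piv',piv,'b',b,'d',d); n=np.linalg.norm
print('dists',n((b-piv)[:2]),n((d-piv)[:2]),n((b-d)[:2]))
ang=lambda v:np.degrees(np.arctan2(v[1],v[0]))
print('cover ang',ang(b-piv),ang(d-piv)-ang(np.array([144,94.])))
C=[W(u,v,.042) for u,v in((223,322),(488,402),(567,213),(275,111))]
print(np.round(C,4).tolist()); print([n((C[k]-C[k-3])[:2]) for k in range(4)])
print('base angs',ang(C[1]-C[0]),ang(C[2]-C[3]),ang(C[3]-C[0])-90,ang(C[2]-C[1])-90)
# similarity fit for base
Q=np.array([[-18,-18],[162,-18],[162,112],[-18,112]])*1e-3
M,_=cv2.estimateAffinePartial2D(Q,np.array(C)[:,:2]); print('base fit',ang(M[:,0]),n(M[:,0]))
for p in((0,0),(144,0),(144,94)): print(p,M@np.array([*(np.array(p)*1e-3),1]))
# scene check
P=lambda a,u,v,z:np.round(at(a,u,v,z),4)
print('scene b,d',P('scene',297.75,218,.052),P('scene',336.75,206.5,.052))
for nm,u,v,z in(('pintop',56,198,.110),('collar',74,238,.055),('bolttop',140,182,.086)):print(nm,P('scene',90+u/2.667,150+v/2.667,z))
print('pin side',P('side',469*s,496*s,.110),P('side',468*s,526*s,.055),'bolt side',P('side',432*s,468*s,.086))
for z in (0.086,):print('awl',P('scene',90+205/2.667,150+147/2.667,.1))
E
```

```text
piv [0.43642558 0.04653098 0.062     ] b [0.57699147 0.05794753 0.052     ] d [0.5671711 0.1502239 0.052    ]
dists 0.14102873927654316 0.16687303518736152 0.09279745033594962
cover ang 4.643287387056862 5.28196202088246
[[0.4128, 0.0188, 0.042], [0.6034, 0.0225, 0.042], [0.5988, 0.1624, 0.042], [0.4109, 0.1592, 0.042]]
[np.float64(0.1906356779219965), np.float64(0.13996098035505566), np.float64(0.18795292762862154), np.float64(0.1403942576209196)]
base angs 1.117116731271527 0.9820954333726429 0.7747401871378798 1.872154420512146Traceback (most recent call last):
  File "<stdin>", line 15, in <module>
cv2.error: OpenCV(4.12.0) /io/opencv/modules/calib3d/src/ptsetreg.cpp:1108: error: (-215:Assertion failed) count >= 0 && to.checkVector(2) == count in function 'estimateAffinePartial2D'
```

```bash
python3 - <<'E'
from h import *
import pickle
o,i=pickle.load(open("w1.pkl","rb")); s=.7
W=lambda u,v,z:at('wrist',u*s,v*s,z,o)
C=np.array([W(u,v,.042) for u,v in((223,322),(488,402),(567,213),(275,111))])[:,:2]
c=C.mean(0); a=np.radians(1.1); R=np.array([[np.cos(a),-np.sin(a)],[np.sin(a),np.cos(a)]])
for p in((-72,-47),(72,-47),(72,47)): print(p,c+R@np.array(p)*1e-3)
P=lambda a,u,v,z:np.round(at(a,u,v,z),4)
print('scene b,d',P('scene',297.75,218,.052),P('scene',336.75,206.5,.052))
for nm,u,v,z in(('pintop',56,198,.110),('collar',74,238,.055),('bolttop',140,182,.086),('awl',205,147,.1)):print(nm,P('scene',90+u/2.667,150+v/2.667,z))
print('pin side',P('side',469*s,496*s,.110),P('side',468*s,526*s,.055),'bolt side',P('side',432*s,468*s,.086))
E
```

```text
(-72, -47) [0.43537449 0.0423492 ]
(72, -47) [0.57934795 0.04511364]
(72, 47) [0.57754339 0.13909631]
scene b,d [0.5803 0.0572 0.052 ] [0.5723 0.1499 0.052 ]
pintop [ 0.5383 -0.3232  0.11  ]
collar [ 0.5392 -0.3259  0.055 ]
bolttop [ 0.5214 -0.2654  0.086 ]
awl [ 0.511  -0.2106  0.1   ]
pin side [ 0.5387 -0.322   0.11  ] [ 0.538  -0.3287  0.055 ] bolt side [ 0.5258 -0.2659  0.086 ]
```

>>> step_arm([
  [-34,-9.7,0],
  [-34,-9.7,0],
  [-34,-9.7,0],
  [-34,-9.7,0],
  [-34,-9.7,0],
], roll=[0,0,0,0,0], gripper=[1,1,1,1,1])

```text
clock: 2.65
tcp_pos: [0.5227, -0.0777, 0.2025]
eef_rot: [[-0.335, 0.942, 0.0], [0.942, 0.335, -0.0], [-0.0, 0.0, -1.0]]
contact_force: [-0.1, -0.3, -0.8]
width: 0.0858
gripper_force: 0.0
```

>>> step_arm([
  [-34,-9.7,0],
  [-34,-9.7,0],
  [-34,-9.7,0],
  [-34,-9.7,0],
  [-34,-9.7,0],
], roll=[0,0,0,0,0], gripper=[1,1,1,1,1])

```text
clock: 3.07
tcp_pos: [0.5331, -0.2544, 0.2024]
eef_rot: [[-0.334, 0.942, 0.0], [0.942, 0.334, 0.0], [0.0, 0.0, -1.0]]
contact_force: [0.7, 0.4, -0.2]
width: 0.0852
gripper_force: 0.0
```

>>> step_arm([
  [-34,-9.7,0],
  [-33,-9.7,0],
  [0,0,0],
  [0,0,0],
  [0,0,0],
], roll=[0,0,0.09,0,0], gripper=[1,1,1,1,1])

```text
clock: 3.48
tcp_pos: [0.5371, -0.3222, 0.2021]
eef_rot: [[-0.248, 0.969, -0.001], [0.969, 0.248, 0.001], [0.001, -0.0, -1.0]]
contact_force: [0.4, 0.7, -0.4]
width: 0.0854
gripper_force: 0.0
```

```bash
python3 - <<'E'
from h import *
import pickle
o=r.get_obs(); i=camera("wrist"); pickle.dump((o,i),open("w2.pkl","wb"))
cv2.imwrite("pics/w2.png",cv2.resize(i[:,:,::-1],(800,600),interpolation=cv2.INTER_CUBIC))
print(o['clock'],o['tcp_pos'],np.round(o['eef_rot'],3).tolist(),np.round(o['qpos'],2))
for n,p in (('pin',(.5385,-.323,.11)),('b',(.523,-.266,.086))): print(n,proj('wrist',np.array(p),o)/.7)
E
```

```text
3.4833 [ 0.53705095 -0.32222947  0.20211254] [[-0.248, 0.969, -0.001], [0.969, 0.248, 0.001], [0.001, -0.0, -1.0]] [-0.54  0.28  0.4   1.69  0.    0.78]
pin [405.76691919 292.26821105]
b [404.21680635 172.26219873]
```

View pics/w2.png

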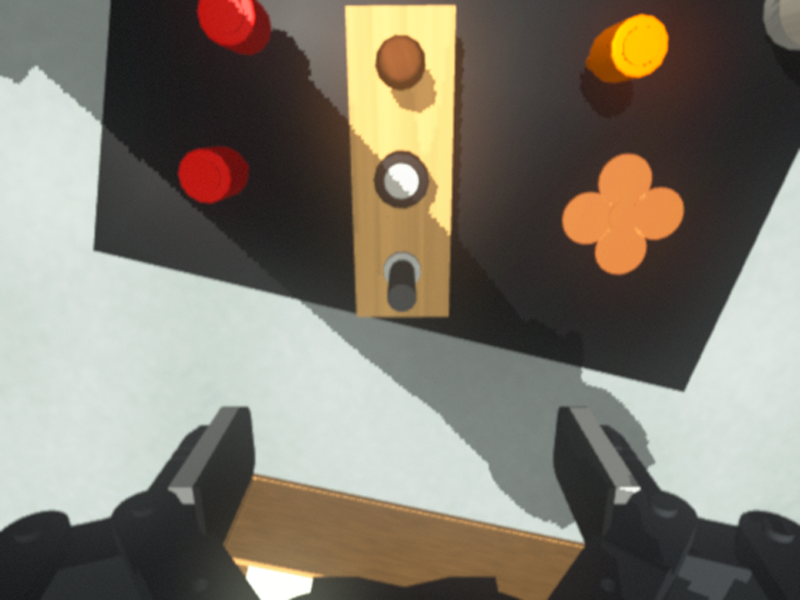

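```bash
python3 - <<'E'
from h import *
import pickle
o,i=pickle.load(open("w2.pkl","rb")); s=.7
for n,u,v,z in(('pin',401.5,296,.11),('collar',402,271,.055),('bolt',401.5,179,.086)):
    p=at('wrist',u*s,v*s,z,o); print(n,p,'tool mm',1e3*o['eef_rot'].T@(p-o['tcp_pos']))
E
```

```text
pin [ 0.53684914 -0.32553826  0.11      ] tool mm [-3.21870646 -0.97488875 92.1107898 ]
collar [ 0.53726271 -0.32675605  0.055     ] tool mm [ -4.53890498  -0.85159334 147.10984352]
bolt [ 0.52247108 -0.26973611  0.086     ] tool mm [ 54.38941579  -1.04755079 116.15050963]
```

>>> step_arm([
  [-3.5,-1,30],
  [0,0,30],
  [0,0,30],
  [0,0,30],
  [0,0,18],
], roll=[0,0,0,0,0], gripper=[1,1,1,1,1])

```text
clock: 3.95
tcp_pos: [0.5363, -0.3238, 0.0615]
eef_rot: [[-0.25, 0.968, -0.002], [0.968, 0.25, 0.001], [0.002, -0.002, -1.0]]
contact_force: [0.3, 1.3, -0.2]
width: 0.0851
gripper_force: 0.0
```

>>> step_arm([
  [0,0,1],
  [0,0,0],
  [0,0,0],
  [0,0,0],
  [0,0,0],
], roll=[0,0,0,0,0], gripper=[1,-1,-1,-1,-1], force=80)

```text
clock: 4.37
tcp_pos: [0.538, -0.3262, 0.0655]
eef_rot: [[-0.245, 0.969, 0.002], [0.969, 0.245, -0.001], [-0.002, 0.002, -1.0]]
contact_force: [-0.2, 0.5, 0.3]
width: 0.0389
gripper_force: 0.0
```

>>> step_arm([
  [0,0,0],
  [0,0,0],
  [0,0,0],
  [0,0,0],
  [0,0,0],
], roll=[0,0,0,0,0], gripper=[-1,-1,-1,-1,-1])

```text
clock: 4.78
tcp_pos: [0.5374, -0.3262, 0.0646]
eef_rot: [[-0.244, 0.97, 0.001], [0.97, 0.244, -0.001], [-0.001, 0.001, -1.0]]
contact_force: [-2.4, 0.3, 6.0]
width: 0.0124
gripper_force: 78.1
```

>>> step_arm([
  [0,0,-15],
  [0,0,-25],
  [0,0,-35],
  [0,0,-35],
  [0,0,-35],
], roll=[0,0,0,0,0], gripper=[-1,-1,-1,-1,-1])

```text
clock: 5.2
tcp_pos: [0.5367, -0.3257, 0.2099]
eef_rot: [[-0.244, 0.97, -0.0], [0.97, 0.244, 0.0], [0.0, -0.0, -1.0]]
contact_force: [0.1, -0.2, -0.4]
width: 0.0126
gripper_force: 78.4
```

```bash
python3 - <<'E'
from h import *
import pickle
o=r.get_obs(); i=camera("wrist"); j=camera("side"); k=camera("scene"); pickle.dump((o,i,j,k),open("w3.pkl","wb"))
print(o['tcp_pos'],o['width'],o['contact_force'],o['gripper_force'])
p=o['tcp_pos']; 
def crop(im,u,v,h):
    u=int(np.clip(u,h,560-h));v=int(np.clip(v,h,420-h));print(u-h,v-h); return cv2.resize(im[v-h:v+h,u-h:u+h,::-1],(400,400),interpolation=cv2.INTER_CUBIC)
im=np.hstack([crop(j,*proj('side',p),60),crop(k,*proj('scene',p),60)])
cv2.imwrite("pics/c3.png",im)
E
```

```text
[ 0.53667821 -0.32566576  0.20986967] 0.012618861403574641 [ 0.1330153  -0.22900229 -0.37048938] 78.38069558143616
273 253
32 133
```

View pics/c3.png

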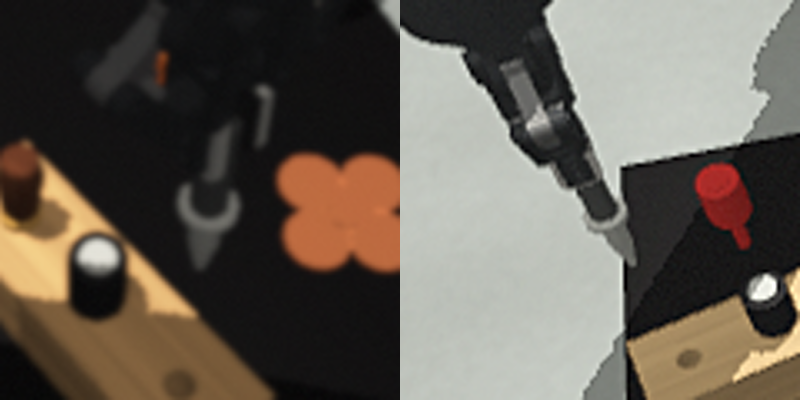

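>>> step_arm([
  [20,6.5,0],
  [34.5,11.5,0],
  [34.5,11.5,0],
  [34.5,11.5,0],
  [34.5,11.5,0],
], roll=[0,0,0,0,0], gripper=[-1,-1,-1,-1,-1])

```text
clock: 5.77
tcp_pos: [0.5487, -0.1583, 0.2067]
eef_rot: [[-0.244, 0.97, -0.002], [0.97, 0.244, 0.001], [0.001, -0.002, -1.0]]
contact_force: [0.2, 0.5, -0.8]
width: 0.0128
gripper_force: 78.4
```

>>> step_arm([
  [34.5,11.5,0],
  [34.5,11.5,0],
  [34.5,11.5,0],
  [34.5,11.5,0],
  [34.5,11.5,0],
], roll=[0,0,0,0,0], gripper=[-1,-1,-1,-1,-1])

```text
clock: 6.18
tcp_pos: [0.5623, 0.0232, 0.2069]
eef_rot: [[-0.244, 0.97, -0.002], [0.97, 0.244, -0.0], [0.0, -0.002, -1.0]]
contact_force: [0.4, -0.3, -0.5]
width: 0.0128
gripper_force: 78.4
```

>>> step_arm([
  [34.5,11.5,0],
  [34.5,11.5,0],
  [34.5,11.5,0],
  [18.8,5.8,0],
  [0,0,0],
], roll=[0,0,0,0,0], gripper=[-1,-1,-1,-1,-1])

```text
clock: 6.6
tcp_pos: [0.5715, 0.1537, 0.2062]
eef_rot: [[-0.248, 0.969, -0.003], [0.969, 0.248, 0.0], [0.001, -0.003, -1.0]]
contact_force: [-0.0, -0.3, -0.5]
width: 0.0127
gripper_force: 78.4
```

>>> step_arm([
  [0,0,10],
  [0,0,10],
  [0,0,10],
  [0,0,10],
  [0,0,10],
], roll=[0.113,0.113,0.113,0.113,0.113], gripper=[-1,-1,-1,-1,-1])

```text
clock: 7.02
tcp_pos: [0.5716, 0.1493, 0.1565]
eef_rot: [[0.318, 0.948, -0.002], [0.948, -0.318, -0.001], [-0.001, -0.002, -1.0]]
contact_force: [-0.2, 0.8, -0.4]
width: 0.0126
gripper_force: 78.5
```

>>> step_arm([
  [0,0,10],
  [0,0,10],
  [0,0,4],
  [0,0,0],
  [0,0,0],
], roll=[0.113,0.113,0.113,0.113,0.113], gripper=[-1,-1,-1,-1,-1])

```text
clock: 7.43
tcp_pos: [0.5713, 0.1491, 0.1325]
eef_rot: [[0.776, 0.63, -0.003], [0.63, -0.776, -0.001], [-0.003, -0.001, -1.0]]
contact_force: [1.0, -0.6, 0.1]
width: 0.0127
gripper_force: 78.5
```

>>> step_arm([
  [0,0,0],
  [0,0,0],
  [0,0,0],
], roll=[0,0,0], gripper=[-1,-1,-1])

```text
clock: 7.68
tcp_pos: [0.5719, 0.1496, 0.1339]
eef_rot: [[0.77, 0.637, -0.001], [0.637, -0.77, -0.0], [-0.001, -0.0, -1.0]]
contact_force: [0.2, -0.3, -0.7]
width: 0.0127
gripper_force: 78.4
```

```bash
python3 - <<'E'
from h import *
import pickle
o=r.get_obs(); i=camera("wrist"); j=camera("side"); k=camera("scene"); pickle.dump((o,i,j,k),open("w4.pkl","wb"))
print(o['clock'],o['tcp_pos'],np.round(o['eef_rot'],3).tolist(),np.round(o['qpos'],2),o['contact_force'])
t=o['tcp_pos']-[0,0,.0586]
def crop(n,im,h):
    u,v=proj(n,t,o); a,b=u,v
    u=int(np.clip(u,h,560-h));v=int(np.clip(v,h,420-h));print(n,'origin',u-h,v-h,'tip expected',(a-u+h)*200/h,(b-v+h)*200/h)
    return cv2.resize(im[v-h:v+h,u-h:u+h,::-1],(400,400),interpolation=cv2.INTER_CUBIC)
cv2.imwrite("pics/c4.png",np.hstack([crop('wrist',i,60),crop('scene',k,40)]))
E
```

```text
7.6833 [0.57190365 0.14960729 0.13389113] [[0.77, 0.637, -0.001], [0.637, -0.77, -0.0], [-0.001, -0.0, -1.0]] [ 0.26  0.17  0.14  1.54 -0.    2.71] [ 0.23848196 -0.26541365 -0.74601563]
wrist origin 220 159 tip expected 201.65712162747639 200.60398255549282
scene origin 297 160 tip expected 203.60929795876189 200.83463111627083
```

View pics/c4.png

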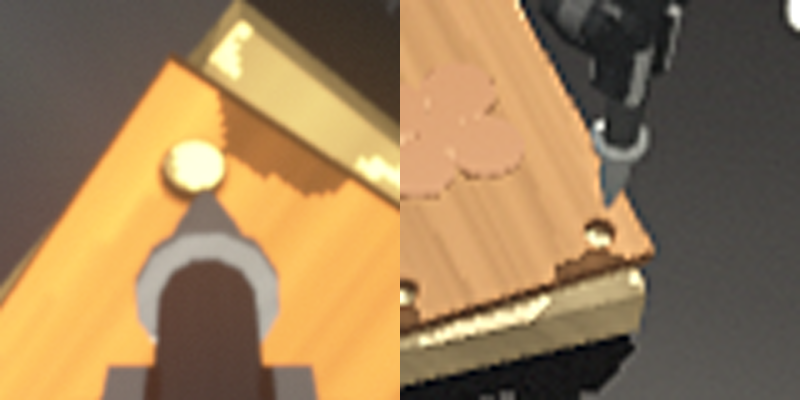

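```bash
python3 - <<'E'
from h import *
import pickle
o,i,j,k=pickle.load(open("w4.pkl","rb")); tz=o['tcp_pos'][2]-.0586
for n,h,t in(('wrist',(278.5,209.1),(281.5,217.5)),('scene',(337,207),(339,200.6))):
    H=at(n,*h,.052,o);T=at(n,*t,tz,o);print(n,'hole',H,'tip',T,'diff tool mm',1e3*o['eef_rot'].T@(H-T))
E
```

```text
wrist hole [0.57044001 0.15039178 0.052     ] tip [0.57323124 0.14984767 0.07529113] diff tool mm [-1.78601616 -2.19154008 23.29315864]
scene hole [0.57372572 0.14998341 0.052     ] tip [0.57372157 0.15192688 0.07529113] diff tool mm [-1.21809373  1.50706924 23.29160854]
```

>>> step_arm([
  [-1.5,-0.3,10],
  [0,0,8],
  [0,0,6],
  [0,0,4],
  [0,0,0],
], roll=[0,0,0,0,0], gripper=[-1,-1,-1,-1,-1])

```text
clock: 8.25
tcp_pos: [0.5701, 0.1491, 0.1049]
eef_rot: [[0.773, 0.635, -0.002], [0.635, -0.773, -0.001], [-0.002, -0.001, -1.0]]
contact_force: [-0.4, -0.1, -0.9]
width: 0.0125
gripper_force: 78.4
```

>>> step_arm([
  [0,0,1.5],
  [0,0,1],
  [0,0,1],
  [0,0,0],
  [0,0,0],
], roll=[0,0,0,0,0], gripper=[-1,-1,-1,-1,-1])

```text
clock: 8.67
tcp_pos: [0.5709, 0.1492, 0.1031]
eef_rot: [[0.773, 0.635, 0.0], [0.635, -0.773, 0.0], [0.0, 0.0, -1.0]]
contact_force: [0.2, -0.5, -1.5]
width: 0.0128
gripper_force: 78.4
```

>>> step_arm([
  [0,0,1],
  [0,0,1],
  [0,0,0],
  [0,0,0],
], roll=[0,0,0,0], gripper=[-1,-1,-1,-1])

```text
clock: 9.0
tcp_pos: [0.5707, 0.1492, 0.1009]
eef_rot: [[0.773, 0.635, -0.0], [0.635, -0.773, -0.0], [-0.0, -0.0, -1.0]]
contact_force: [0.1, 0.7, -2.2]
width: 0.0127
gripper_force: 78.4
```

>>> step_arm([
  [0,1.2,0],
  [0,1.2,0],
  [0,1.2,0],
  [0,1.2,0],
  [0,1.2,0],
], roll=[0,0,0,0,0], gripper=[-1,-1,-1,-1,-1])

```text
clock: 9.42
tcp_pos: [0.5745, 0.1446, 0.101]
eef_rot: [[0.773, 0.635, -0.0], [0.635, -0.773, 0.0], [-0.0, -0.0, -1.0]]
contact_force: [-1.9, 1.0, -0.8]
width: 0.0127
gripper_force: 78.5
```

>>> step_arm([
  [0,1,0],
  [0,1,0],
  [0,1,0],
  [0,0,0],
  [0,0,0],
], roll=[0,0,0,0,0], gripper=[-1,-1,-1,-1,-1])

```text
clock: 9.83
tcp_pos: [0.5766, 0.1422, 0.101]
eef_rot: [[0.773, 0.635, 0.0], [0.635, -0.773, -0.0], [-0.0, 0.0, -1.0]]
contact_force: [-2.0, 0.7, -1.1]
width: 0.0124
gripper_force: 78.5
```

>>> step_arm([
  [-0.7,1,0],
  [-0.6,0.8,0.5],
  [0,0,1],
  [0,0,1],
  [0,0,0],
], roll=[0,0,0,0,0], gripper=[-1,-1,-1,-1,-1])

```text
clock: 10.25
tcp_pos: [0.5766, 0.14, 0.0984]
eef_rot: [[0.773, 0.635, 0.0], [0.635, -0.773, -0.0], [-0.0, 0.0, -1.0]]
contact_force: [-0.8, 1.2, 0.6]
width: 0.0127
gripper_force: 78.6
```

>>> step_arm([
  [0,0,1],
  [0,0,1],
  [0,0,0],
  [0,0,0],
], roll=[0,0,0,0], gripper=[-1,-1,-1,-1])

```text
clock: 10.58
tcp_pos: [0.5765, 0.1401, 0.0963]
eef_rot: [[0.773, 0.635, -0.0], [0.635, -0.773, -0.0], [-0.0, -0.0, -1.0]]
contact_force: [-1.5, 0.8, -0.4]
width: 0.0125
gripper_force: 78.6
```

>>> step_arm([
  [0,0,1.2],
  [0,0,1.2],
  [0,0,1.2],
  [0,0,1.2],
  [0,0,0],
], roll=[0,0,0,0,0], gripper=[-1,-1,-1,-1,-1])

```text
clock: 11.0
tcp_pos: [0.5765, 0.14, 0.0913]
eef_rot: [[0.773, 0.635, -0.0], [0.635, -0.773, -0.0], [-0.0, -0.0, -1.0]]
contact_force: [-1.1, 1.4, -0.0]
width: 0.0128
gripper_force: 78.6
```

>>> step_arm([
  [0,0,1.2],
  [0,0,1.2],
  [0,0,1.2],
  [0,0,1.2],
  [0,0,0],
], roll=[0,0,0,0,0], gripper=[-1,-1,-1,-1,-1])

```text
clock: 11.42
tcp_pos: [0.5764, 0.14, 0.0864]
eef_rot: [[0.773, 0.635, -0.001], [0.635, -0.773, -0.0], [-0.001, -0.0, -1.0]]
contact_force: [-1.3, 1.6, 0.2]
width: 0.0126
gripper_force: 78.6
```

>>> step_arm([
  [0,0,1.2],
  [0,0,1.2],
  [0,0,1.2],
  [0,0,1],
  [0,0,0],
], roll=[0,0,0,0,0], gripper=[-1,-1,-1,-1,-1])

```text
clock: 11.83
tcp_pos: [0.5765, 0.14, 0.082]
eef_rot: [[0.773, 0.635, -0.0], [0.635, -0.773, -0.0], [-0.0, -0.0, -1.0]]
contact_force: [-1.4, 1.2, -0.1]
width: 0.0126
gripper_force: 78.6
```

>>> step_arm([
  [0,0,1],
  [0,0,1],
  [0,0,1],
  [0,0,0.8],
  [0,0,0],
], roll=[0,0,0,0,0], gripper=[-1,-1,-1,-1,-1])

```text
clock: 12.25
tcp_pos: [0.5768, 0.1399, 0.0785]
eef_rot: [[0.773, 0.635, 0.0], [0.635, -0.773, -0.0], [0.0, 0.001, -1.0]]
contact_force: [-1.0, -0.0, 0.2]
width: 0.0128
gripper_force: 78.6
```

>>> step_arm([
  [0,0,1],
  [0,0,1],
  [0,0,1],
  [0,0,1],
  [0,0,0],
], roll=[0,0,0,0,0], gripper=[-1,-1,-1,-1,-1])

```text
clock: 12.67
tcp_pos: [0.5767, 0.1399, 0.0743]
eef_rot: [[0.773, 0.635, -0.0], [0.635, -0.773, -0.0], [-0.0, 0.0, -1.0]]
contact_force: [-0.3, -1.0, -0.1]
width: 0.0129
gripper_force: 78.6
```

>>> step_arm([
  [0,0,1],
  [0,0,1],
  [0,0,1],
  [0,0,1],
  [0,0,0],
], roll=[0,0,0,0,0], gripper=[-1,-1,-1,-1,-1])

```text
clock: 13.08
tcp_pos: [0.5766, 0.14, 0.0702]
eef_rot: [[0.773, 0.635, -0.0], [0.635, -0.773, -0.0], [-0.0, 0.0, -1.0]]
contact_force: [0.2, -0.9, 1.4]
width: 0.0127
gripper_force: 78.6
```

>>> step_arm([
  [0,0,1],
  [0,0,1],
  [0,0,0.6],
  [0,0,0],
  [0,0,0],
], roll=[0,0,0,0,0], gripper=[-1,-1,-1,-1,-1])

```text
clock: 13.5
tcp_pos: [0.5766, 0.14, 0.0677]
eef_rot: [[0.773, 0.635, -0.0], [0.635, -0.773, -0.0], [-0.0, -0.0, -1.0]]
contact_force: [0.3, -1.0, 0.9]
width: 0.013
gripper_force: 78.6
```

>>> step_arm([
  [0,0,0.6],
  [0,0,0.5],
  [0,0,0],
  [0,0,0],
], roll=[0,0,0,0], gripper=[-1,-1,-1,-1])

```text
clock: 13.83
tcp_pos: [0.5766, 0.14, 0.0667]
eef_rot: [[0.773, 0.635, -0.0], [0.635, -0.773, -0.0], [-0.0, -0.0, -1.0]]
contact_force: [0.2, -0.6, 1.5]
width: 0.0128
gripper_force: 78.7
```

>>> step_arm([
  [0,0,0.4],
  [0,0,0.3],
  [0,0,0],
  [0,0,0],
], roll=[0,0,0,0], gripper=[-1,-1,-1,-1])

```text
clock: 14.17
tcp_pos: [0.5767, 0.1401, 0.0666]
eef_rot: [[0.773, 0.635, 0.0], [0.635, -0.773, 0.0], [0.001, 0.0, -1.0]]
contact_force: [-1.6, -1.9, 5.4]
width: 0.0128
gripper_force: 79.1
```

>>> step_arm([
  [0,0,0.4],
  [0,0,0],
  [0,0,0],
], roll=[0,0,0], gripper=[-1,-1,-1])

```text
clock: 14.42
tcp_pos: [0.5768, 0.1402, 0.0666]
eef_rot: [[0.773, 0.635, 0.001], [0.635, -0.773, 0.0], [0.001, 0.0, -1.0]]
contact_force: [-1.9, -0.9, 7.8]
width: 0.0126
gripper_force: 79.3
```

>>> step_arm([
  [0,0,-0.6],
  [0,0,0],
  [0,0,0],
  [0,0,0],
  [0,0,0],
], roll=[0,0,0,0,0], gripper=[-1,1,1,1,1])

```text
clock: 14.83
tcp_pos: [0.5766, 0.1401, 0.066]
eef_rot: [[0.773, 0.635, -0.0], [0.635, -0.773, 0.0], [-0.0, -0.0, -1.0]]
contact_force: [-0.8, -1.1, 0.4]
width: 0.0603
gripper_force: 0.0
```

>>> step_arm([
  [0,0,0],
  [0,0,-10],
  [0,0,-20],
  [0,0,-40],
  [0,0,-40],
], roll=[0,0,0,0,0], gripper=[1,1,1,1,1])

```text
clock: 15.25
tcp_pos: [0.5756, 0.1398, 0.1772]
eef_rot: [[0.773, 0.635, -0.002], [0.635, -0.773, -0.001], [-0.002, -0.001, -1.0]]
contact_force: [1.8, 0.3, 0.9]
width: 0.0857
gripper_force: 0.0
```

>>> step_arm([
  [0,0,-28],
  [0,0,0],
  [0,0,0],
], roll=[0,0,0], gripper=[1,1,1])

```text
clock: 15.5
tcp_pos: [0.5776, 0.1403, 0.2071]
eef_rot: [[0.773, 0.635, 0.004], [0.635, -0.773, 0.001], [0.004, 0.002, -1.0]]
contact_force: [0.3, 0.1, -0.3]
width: 0.0855
gripper_force: 0.0
```

```bash
python3 - <<'E'
from h import *
import pickle
o=r.get_obs(); i=camera("wrist"); j=camera("side"); k=camera("scene"); pickle.dump((o,i,j,k),open("w5.pkl","wb"))
print(o['clock'],o['tcp_pos'],np.round(o['eef_rot'],3).tolist())
for n,p in (('b',(.579,.046,.052)),('d',(.5768,.1402,.112))): print(n,proj('wrist',np.array(p),o),proj('scene',np.array(p)))
c=lambda im,x,y,w,h:cv2.resize(im[y:y+h,x:x+w,::-1],(400,400),interpolation=cv2.INTER_CUBIC)
cv2.imwrite("pics/c5.png",np.hstack([cv2.resize(i[:,:400,::-1],(400,420))[:400],c(k,255,140,100,100)]))
E
```

```text
15.5 [0.57756114 0.14029678 0.20711777] [[0.773, 0.635, 0.004], [0.635, -0.773, 0.001], [0.004, 0.002, -1.0]]
b [357.53764739 243.77224961] [292.68025249 218.57326291]
d [279.89367708 204.24030358] [336.16389794 192.4973597 ]
```

View pics/c5.png

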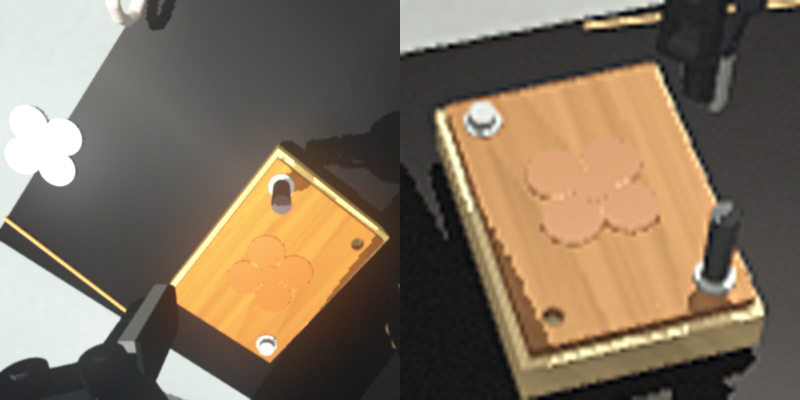

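Both views show the collar flat on the cover (714,277), the pin upright, and the cover back in line. The bolt hole is at wrist (357,244) and scene crop (553,317). Next: fetch the bolt.

>>> step_arm([
  [0,0,0],
  [0,0,0],
  [0,0,0],
  [0,0,0],
  [0,0,0],
], roll=[-0.113,-0.113,-0.113,-0.113,-0.113], gripper=[1,1,1,1,1])

```text
clock: 16.07
tcp_pos: [0.576, 0.1399, 0.2028]
eef_rot: [[0.307, 0.952, -0.002], [0.952, -0.307, -0.001], [-0.001, -0.002, -1.0]]
contact_force: [0.8, 0.2, 0.6]
width: 0.0852
gripper_force: 0.0
```

>>> step_arm([
  [0,0,0],
  [0,0,0],
  [0,0,0],
  [0,0,0],
  [0,0,0],
], roll=[-0.113,-0.113,-0.113,-0.113,-0.113], gripper=[1,1,1,1,1])

```text
clock: 16.48
tcp_pos: [0.576, 0.1399, 0.2029]
eef_rot: [[-0.25, 0.968, -0.002], [0.968, 0.25, -0.001], [0.0, -0.002, -1.0]]
contact_force: [0.1, -0.7, 0.9]
width: 0.0854
gripper_force: 0.0
```

>>> step_arm([
  [-32,-12.8,0],
  [-32,-12.8,0],
  [-32,-12.8,0],
  [-32,-12.8,0],
  [-32,-12.8,0],
], roll=[0,0,0,0,0], gripper=[1,1,1,1,1])

```text
clock: 16.9
tcp_pos: [0.5526, -0.0321, 0.203]
eef_rot: [[-0.245, 0.97, -0.002], [0.97, 0.245, 0.0], [0.001, -0.002, -1.0]]
contact_force: [0.3, 0.4, -0.4]
width: 0.0849
gripper_force: 0.0
```

>>> step_arm([
  [-32,-12.8,0],
  [-32,-12.8,0],
  [-32,-12.8,0],
  [-32,-12.8,0],
  [-32,-12.8,0],
], roll=[0,0,0,0,0], gripper=[1,1,1,1,1])

```text
clock: 17.32
tcp_pos: [0.5297, -0.2029, 0.203]
eef_rot: [[-0.245, 0.97, -0.002], [0.97, 0.245, 0.001], [0.001, -0.002, -1.0]]
contact_force: [0.5, -0.6, -0.4]
width: 0.0858
gripper_force: 0.0
```

>>> step_arm([
  [-32,-12.8,0],
  [-32,-12.8,0],
  [0,0,0],
  [0,0,0],
  [0,0,0],
], roll=[0,0,0,0,0], gripper=[1,1,1,1,1])

```text
clock: 17.73
tcp_pos: [0.5211, -0.2695, 0.2032]
eef_rot: [[-0.244, 0.97, -0.002], [0.97, 0.244, 0.001], [0.002, -0.001, -1.0]]
contact_force: [-0.4, 0.3, 0.4]
width: 0.0857
gripper_force: 0.0
```

>>> step_arm([
  [0,1.3,30],
  [0,0,35],
  [0,0,35],
  [0,0,30],
  [0,0,13],
], roll=[0,0,0,0,0], gripper=[1,1,1,1,1])

```text
clock: 18.15
tcp_pos: [0.5211, -0.267, 0.0566]
eef_rot: [[-0.246, 0.969, -0.005], [0.969, 0.246, 0.003], [0.004, -0.004, -1.0]]
contact_force: [0.1, -0.1, -1.5]
width: 0.0851
gripper_force: 0.0
```

>>> step_arm([
  [0,0,0],
  [0,0,0],
  [0,0,0],
  [0,0,0],
  [0,0,0],
], roll=[0,0,0,0,0], gripper=[1,1,-1,-1,-1], force=60)

```text
clock: 18.57
tcp_pos: [0.5238, -0.2699, 0.0632]
eef_rot: [[-0.245, 0.97, 0.002], [0.97, 0.245, -0.001], [-0.002, 0.002, -1.0]]
contact_force: [-0.4, -0.9, -0.1]
width: 0.0514
gripper_force: 0.0
```

>>> step_arm([
  [0,0,0],
  [0,0,0],
  [0,0,0],
  [0,0,0],
  [0,0,0],
], roll=[0,0,0,0,0], gripper=[-1,-1,-1,-1,-1])

```text
clock: 18.98
tcp_pos: [0.5228, -0.2696, 0.0613]
eef_rot: [[-0.244, 0.97, -0.0], [0.97, 0.244, 0.0], [0.0, -0.0, -1.0]]
contact_force: [0.3, 0.3, 0.2]
width: 0.0003
gripper_force: 0.0
```

```bash
python3 - <<'E'
from h import *
import pickle
o=r.get_obs(); i=camera("wrist"); j=camera("side"); k=camera("scene"); pickle.dump((o,i,j,k),open("w6.pkl","wb"))
print(o['clock'],o['tcp_pos'],o['width'],o['contact_force'])
print(proj('side',o['tcp_pos']),proj('scene',o['tcp_pos']))
c=lambda im,x,y,w,h:cv2.resize(im[y:y+h,x:x+w,::-1],(400,400),interpolation=cv2.INTER_CUBIC)
u,v=map(int,proj('side',o['tcp_pos'])); a,b=map(int,proj('scene',o['tcp_pos']))
cv2.imwrite("pics/c6.png",np.hstack([c(j,u-60,v-60,120,120),c(k,a-60,b-60,120,120)]))
E
```

```text
18.9833 [ 0.52282752 -0.26956764  0.06130014] 0.00033031381075187774 [0.32248918 0.3475293  0.23541119]
[301.38726119 338.02896689] [143.46522713 225.69247404]
```

View pics/c6.png

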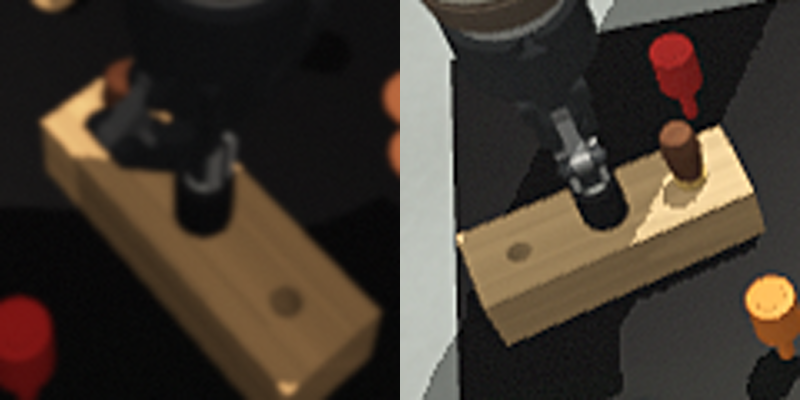

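Side and scene crops: the knob is still upright in its hole, (205,205) and (605,205), with the fingers at its top. The opening reads shut with no grip force, so the grasp is doubtful. I'll reopen and close again, a bit lower.

>>> step_arm([
  [0,0,0],
  [0,0,0],
  [0,0,0],
  [0,0,0],
  [0,0,0],
], roll=[0,0,0,0,0], gripper=[1,1,1,1,1])

```text
clock: 19.55
tcp_pos: [0.5228, -0.2695, 0.0613]
eef_rot: [[-0.245, 0.97, 0.0], [0.97, 0.245, -0.0], [-0.0, 0.0, -1.0]]
contact_force: [1.5, 0.1, 0.7]
width: 0.0605
gripper_force: 0.0
```

>>> step_arm([
  [0,0,2],
  [0,0,1],
  [0,0,0],
  [0,0,0],
  [0,0,0],
], roll=[0,0,0,0,0], gripper=[1,1,1,1,1])

```text
clock: 19.97
tcp_pos: [0.5228, -0.2695, 0.0582]
eef_rot: [[-0.244, 0.97, -0.0], [0.97, 0.244, 0.0], [0.0, -0.0, -1.0]]
contact_force: [0.3, 0.3, 0.1]
width: 0.0857
gripper_force: 0.0
```

>>> step_arm([
  [0,0,0],
  [0,0,0],
  [0,0,0],
  [0,0,0],
  [0,0,0],
], roll=[0,0,0,0,0], gripper=[-1,-1,-1,-1,-1])

```text
clock: 20.38
tcp_pos: [0.5228, -0.2695, 0.0583]
eef_rot: [[-0.244, 0.97, 0.0], [0.97, 0.244, -0.0], [-0.0, 0.0, -1.0]]
contact_force: [-0.1, -0.2, -0.5]
width: 0.0254
gripper_force: 0.0
```

>>> step_arm([
  [0,0,0],
  [0,0,0],
], roll=[0,0], gripper=[-1,-1])

```text
clock: 20.55
tcp_pos: [0.5229, -0.2695, 0.0583]
eef_rot: [[-0.244, 0.97, 0.0], [0.97, 0.244, 0.0], [0.0, 0.0, -1.0]]
contact_force: [-0.4, -0.4, 0.2]
width: 0.0006
gripper_force: 0.0
```

>>> step_arm([
  [0,0,0],
  [0,0,0],
  [0,0,0],
], roll=[0,0,0], gripper=[-1,-1,-1])

```text
clock: 20.8
tcp_pos: [0.5229, -0.2695, 0.0583]
eef_rot: [[-0.245, 0.97, -0.0], [0.97, 0.245, -0.0], [-0.0, -0.0, -1.0]]
contact_force: [0.4, 0.4, 1.0]
width: -0.0001
gripper_force: 0.0
```

```bash
python3 - <<'E'
from h import *
import pickle
o,i,j,k=pickle.load(open("w6.pkl","rb"))
S=proj('side',o['tcp_pos']).astype(int);C=proj('scene',o['tcp_pos']).astype(int)
print('scene base',at('scene',C[0]-60+207*.3,C[1]-60+212*.3,.05),'side base',at('side',S[0]-60+203*.3,S[1]-60+215*.3,.05))
i2=camera("wrist"); k2=camera("scene"); pickle.dump((r.get_obs(),i2,k2),open("w7.pkl","wb"))
a=lambda im,x,y,w,h:cv2.resize(im[y:y+h,x:x+w,::-1],(400,400),interpolation=cv2.INTER_CUBIC)
L=cv2.resize(i2[60:420,100:460,::-1],(400,400),interpolation=cv2.INTER_CUBIC)
L=np.clip(L.astype(float)*1.0,0,255)
L=(255*(L/255)**.5).astype(np.uint8)
Rr=a(k2,C[0]-40,C[1]-40,80,80); Rr=(255*(Rr/255.)**.5).astype(np.uint8)
cv2.imwrite("pics/c7.png",np.hstack([L,Rr]))
E
```

```text
scene base [ 0.52309097 -0.26888835  0.05      ] side base [ 0.52302502 -0.27165534  0.05      ]
```

View pics/c7.png

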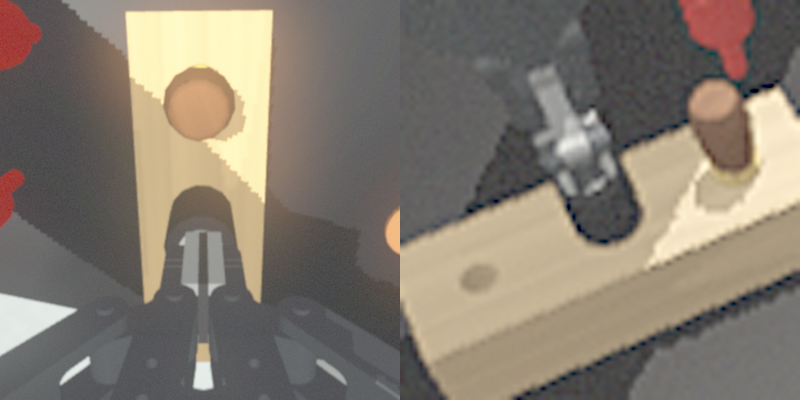

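```bash
python3 - <<'E'
from h import *
import pickle
o,i,k=pickle.load(open("w7.pkl","rb"))
f=lambda p:np.round((proj('wrist',np.array(p),o)-[100,60])/.9)
ax=o['eef_rot'][:,0]; t=o['tcp_pos']
print('tcp',f(t),'grasp pt',f(t+[0,0,.019]))
K=np.array([.5228,-.2695,0])
for z in(.05,.086):
  for d in(-.015,0,.015): print('knob z',z,'x',d,f(K+ax*d+[0,0,z]))
print('awl pred top',f((.509,-.212,.102)))
for y in range(180,275,6): print(y, [tuple(int(c) for c in i[60+int(y*.9),100+int(x*.9)]) for x in range(160,250,12)])
E
```

```text
tcp [203. 218.] grasp pt [203. 238.]
knob z 0.05 x -0.015 [202. 239.]
knob z 0.05 x 0 [203. 211.]
knob z 0.05 x 0.015 [203. 181.]
knob z 0.086 x -0.015 [202. 282.]
knob z 0.086 x 0 [202. 249.]
knob z 0.086 x 0.015 [203. 214.]
awl pred top [205. 106.]
180 [(173, 136, 80), (171, 133, 80), (182, 144, 85), (175, 137, 82), (167, 131, 78), (165, 129, 76), (185, 144, 86), (246, 211, 123)]
186 [(173, 136, 82), (170, 133, 80), (180, 140, 84), (86, 66, 42), (108, 84, 50), (165, 128, 76), (183, 141, 82), (169, 131, 78)]
192 [(173, 135, 83), (169, 132, 79), (62, 49, 33), (55, 42, 29), (59, 44, 29), (108, 84, 52), (168, 130, 77), (166, 129, 78)]
198 [(173, 136, 81), (167, 132, 80), (50, 40, 31), (53, 40, 29), (56, 43, 31), (60, 43, 30), (167, 129, 77), (166, 130, 77)]
204 [(172, 136, 80), (147, 115, 70), (47, 36, 27), (50, 38, 29), (54, 39, 28), (57, 42, 31), (152, 119, 71), (165, 129, 77)]
210 [(170, 135, 80), (62, 50, 34), (46, 36, 28), (47, 35, 25), (51, 40, 28), (53, 41, 30), (101, 77, 49), (163, 127, 76)]
216 [(169, 134, 80), (42, 36, 28), (43, 35, 28), (46, 38, 29), (49, 38, 28), (50, 37, 2
[... 424 characters left out ...]
7, 35), (146, 148, 141), (95, 94, 89), (89, 88, 84), (90, 90, 85), (46, 40, 33), (163, 127, 77)]
246 [(170, 134, 80), (42, 39, 35), (71, 69, 65), (96, 97, 93), (86, 85, 82), (94, 93, 89), (43, 37, 35), (163, 129, 77)]
252 [(171, 135, 83), (39, 35, 32), (65, 64, 62), (93, 94, 90), (80, 79, 76), (94, 94, 90), (39, 34, 33), (160, 128, 75)]
258 [(170, 134, 79), (41, 38, 38), (79, 79, 76), (93, 94, 90), (77, 76, 73), (94, 94, 91), (42, 40, 36), (163, 128, 77)]
264 [(170, 135, 80), (39, 36, 34), (88, 89, 85), (92, 93, 90), (67, 69, 65), (94, 95, 91), (38, 34, 35), (151, 119, 73)]
270 [(169, 134, 80), (37, 32, 33), (91, 93, 89), (93, 93, 89), (66, 67, 64), (93, 94, 90), (37, 35, 35), (104, 83, 55)]
```

The wrist crop shows the pads shut and sunk into the knob's outline, (185–222, 232 and below), with no force read. I have no pictures left to view, so from here I'll work by feel and numeric image checks. Next: reopen and close again lower and slower, watching the opening.

>>> step_arm([
  [0,0,0],
  [0,0,0],
  [0,0,0],
  [0,0,0],
  [0,0,0],
], roll=[0,0,0,0,0], gripper=[1,1,1,1,1])

```text
clock: 21.32
tcp_pos: [0.5228, -0.2695, 0.0583]
eef_rot: [[-0.244, 0.97, -0.0], [0.97, 0.244, -0.0], [0.0, -0.0, -1.0]]
contact_force: [0.5, -0.2, -0.3]
width: 0.0606
gripper_force: 0.0
```

>>> step_arm([
  [0,0,1.5],
  [0,0,1.5],
  [0,0,0],
  [0,0,0],
  [0,0,0],
], roll=[0,0,0,0,0], gripper=[1,1,0,0,0], force=40)

```text
clock: 21.73
tcp_pos: [0.5228, -0.2695, 0.0552]
eef_rot: [[-0.244, 0.97, -0.0], [0.97, 0.244, 0.0], [0.0, -0.0, -1.0]]
contact_force: [0.1, -0.3, -0.2]
width: 0.0516
gripper_force: 0.0
```

>>> step_arm([
  [0,0,0],
  [0,0,0],
  [0,0,0],
  [0,0,0],
  [0,0,0],
], roll=[0,0,0,0,0], gripper=[0,-0.2,-0.3,-0.4,-0.5])

```text
clock: 22.15
tcp_pos: [0.5236, -0.2705, 0.058]
eef_rot: [[-0.244, 0.97, 0.003], [0.97, 0.244, -0.003], [-0.003, 0.002, -1.0]]
contact_force: [-2.2, -0.5, 10.4]
width: 0.0213
gripper_force: 4.5
```

```bash
python3 - <<'E'
from h import *
o=r.get_obs(); print({k:np.round(v,4).tolist() for k,v in o.items() if k!='eef_rot'})
E
```

```text
{'clock': 22.15, 'qpos': [-0.4764, 0.1693, -0.0118, 1.3858, -0.0009, 0.8478], 'joint_velocities': [0.0034, 0.0004, 0.0033, -0.017, 0.0119, 0.0008], 'effort': [0.51, -47.0072, 38.6501, -0.5095, 0.1261, 0.0075], 'tcp_pos': [0.5236, -0.2705, 0.058], 'contact_force': [-2.1843, -0.5398, 10.3699], 'wrist_torque': [-0.0221, 0.3903, 0.0418], 'gripper_force': 4.4618, 'width': 0.0213}
```

Reading the evidence again: the handle showed long below the pads when the pin was carried, and the fingers now press on something at TCP z 0.058. So the pads end about 28 mm short of the reported TCP, and they were closing just above the knob's top (0.086). I'll reopen and go 17 mm lower.

>>> step_arm([
  [0,0,-3],
  [0,0,0],
  [0,0,0],
  [0,0,0],
  [0,0,0],
], roll=[0,0,0,0,0], gripper=[1,1,1,1,1])

```text
clock: 22.57
tcp_pos: [0.5227, -0.2694, 0.0578]
eef_rot: [[-0.245, 0.97, -0.001], [0.97, 0.245, 0.0], [0.001, -0.001, -1.0]]
contact_force: [0.2, 0.1, -0.0]
width: 0.08
gripper_force: 0.0
```

>>> step_arm([
  [0,0,0],
  [0,0,5],
  [0,0,5],
  [0,0,5],
  [0,0,5],
], roll=[0,0,0,0,0], gripper=[1,1,1,1,1])

```text
clock: 22.98
tcp_pos: [0.5226, -0.2694, 0.0374]
eef_rot: [[-0.244, 0.97, -0.001], [0.97, 0.244, 0.0], [0.0, -0.0, -1.0]]
contact_force: [-0.2, 0.3, -0.3]
width: 0.0852
gripper_force: 0.0
```

>>> step_arm([
  [0,0,0],
  [0,0,0],
  [0,0,0],
], roll=[0,0,0], gripper=[1,1,1])

```text
clock: 23.23
tcp_pos: [0.5229, -0.2695, 0.0383]
eef_rot: [[-0.245, 0.97, 0.0], [0.97, 0.245, 0.0], [0.0, 0.0, -1.0]]
contact_force: [0.8, -0.0, 0.2]
width: 0.0854
gripper_force: 0.0
```

>>> step_arm([
  [0,0,0],
  [0,0,0],
  [0,0,0],
  [0,0,0],
  [0,0,0],
], roll=[0,0,0,0,0], gripper=[0.4,0.1,0,-0.1,-0.1], force=20)

```text
clock: 23.65
tcp_pos: [0.5229, -0.2695, 0.0384]
eef_rot: [[-0.244, 0.97, 0.0], [0.97, 0.244, -0.0], [-0.0, 0.0, -1.0]]
contact_force: [-0.1, -0.3, 0.0]
width: 0.0385
gripper_force: 0.0
```

>>> step_arm([
  [0,0,0],
  [0,0,0],
  [0,0,0],
  [0,0,0],
  [0,0,0],
], roll=[0,0,0,0,0], gripper=[-0.2,-0.3,-0.4,-0.5,-0.6])

```text
clock: 24.07
tcp_pos: [0.523, -0.2695, 0.0385]
eef_rot: [[-0.245, 0.97, 0.0], [0.97, 0.245, -0.0], [-0.0, 0.0, -1.0]]
contact_force: [0.3, 1.1, 1.8]
width: 0.0293
gripper_force: 19.8
```

>>> step_arm([
  [0,0,0],
  [0,0,0],
  [0,0,-10],
  [0,0,-20],
  [0,0,-30],
], roll=[0,0,0,0,0], gripper=[-1,-1,-1,-1,-1], force=50)

```text
clock: 24.48
tcp_pos: [0.5211, -0.2688, 0.0966]
eef_rot: [[-0.244, 0.97, -0.005], [0.97, 0.244, 0.002], [0.003, -0.004, -1.0]]
contact_force: [0.4, 0.1, -1.2]
width: 0.028
gripper_force: 49.4
```

>>> step_arm([
  [0,0,-33],
  [0,0,-34],
  [0,0,0],
  [0,0,0],
], roll=[0,0,0,0], gripper=[-1,-1,-1,-1])

```text
clock: 24.82
tcp_pos: [0.5236, -0.27, 0.1678]
eef_rot: [[-0.244, 0.97, 0.003], [0.97, 0.244, -0.002], [-0.003, 0.003, -1.0]]
contact_force: [0.1, -0.0, -1.4]
width: 0.0283
gripper_force: 49.5
```

>>> step_arm([
  [29.2,13.2,0],
  [29.2,13.2,0],
  [29.2,13.2,0],
  [29.2,13.2,0],
  [29.2,13.2,0],
], roll=[0,0,0,0,0], gripper=[-1,-1,-1,-1,-1])

```text
clock: 25.23
tcp_pos: [0.5504, -0.1104, 0.1638]
eef_rot: [[-0.244, 0.97, -0.002], [0.97, 0.244, 0.0], [0.001, -0.002, -1.0]]
contact_force: [1.2, 0.5, -0.9]
width: 0.0283
gripper_force: 49.5
```

>>> step_arm([
  [29.2,13.2,0],
  [29.2,13.2,0],
  [29.2,13.2,0],
  [29.2,13.2,0],
  [29.6,12.7,0],
], roll=[0,0,0,0,0], gripper=[-1,-1,-1,-1,-1])

```text
clock: 25.65
tcp_pos: [0.5782, 0.0476, 0.1637]
eef_rot: [[-0.244, 0.97, -0.002], [0.97, 0.244, -0.0], [0.0, -0.003, -1.0]]
contact_force: [0.4, -1.1, -1.1]
width: 0.0283
gripper_force: 49.5
```

>>> step_arm([
  [0,0,20],
  [0,0,15],
  [0,0,10],
  [0,0,0],
  [0,0,0],
], roll=[0,0,0,0,0], gripper=[-1,-1,-1,-1,-1])

```text
clock: 26.07
tcp_pos: [0.5781, 0.0458, 0.1195]
eef_rot: [[-0.244, 0.97, -0.002], [0.97, 0.244, -0.0], [0.0, -0.002, -1.0]]
contact_force: [0.6, 0.0, -0.0]
width: 0.0282
gripper_force: 49.5
```

```bash
python3 - <<'E'
from h import *
import pickle
o=r.get_obs(); i=camera("wrist"); j=camera("side"); k=camera("scene"); pickle.dump((o,i,j,k),open("w8.pkl","wb"))
print(o['clock'],o['tcp_pos'],np.round(o['eef_rot'],3).tolist(),o['contact_force'],o['width'])
# search shank tip / hole in scene & side by upscaled ascii near projections
t=o['tcp_pos']-[0,0,.0265]; b=np.array([.5795,.0462,.052])
for n,im in(('scene',k),('side',j),('wrist',i)):
    a=proj(n,t,o); h=proj(n,b,o); print(n,'tip exp',a.round(1),'hole exp',h.round(1))
    g=cv2.cvtColor(im,cv2.COLOR_RGB2GRAY); u,v=((a+h)/2).astype(int); print('cols',u-14,'rows',v-16)
    if n!='wrist':
        for y in range(v-16,v+16): print(y,' '.join('%3d'%g[y,x] for x in range(u-14,u+15)))
E
```

```text
26.0667 [0.57814824 0.04577553 0.11945298] [[-0.244, 0.97, -0.002], [0.97, 0.244, -0.0], [0.0, -0.002, -1.0]] [ 0.55611552  0.02094642 -0.02178512] 0.028244803149596015
scene tip exp [293.  207.4] hole exp [292.8 218.7]
cols 278 rows 197
197 178 171 173 175 176 173 168 167 183   1  14  23  25  24  26  80 118 112  66  37  32  36  33  40  77  84 165 154 179
198 181 173 173 175 178 175 172 167 176  52  13  23  24  20  23  71 121 113  70  23  30  28  55  92 161 123 159 173 174
199 185 177 172 174 177 175 172 168 174 141   1  15  20  20  19  37 111 118  92  33  20  36 123 133 185 151 155 169 172
200 170 180 173 174 174 176 174 170 169 179  85  30  15  16  20  22  62 105  97  28  13  80 165 155 163 182 173 168 170
201 108 184 174 173 175 177 174 171 168 171 158 127  58   8  14  11   7  24   7  70 129 149 171 184 183 180 175 168 167
202  74 177 178 171 175 177 176 173 168 167 175 180 138  73  69  56  54  68 113 145 188 185 180 179 180 180 176 170 166
203  96 150 182 174 174 178 176 174 170 164 170 175 178 121 115 100  95 115 178 174 173 177 177 178 179 180 178 173 167
204 114 107 185 177 17
[... 6254 characters left out ...]
 95  70  55  52  57  70  74  51
210 129 130 130 130 131 132 134 135 136 136 137 138 138 137 137 136 133 125 119 110  98  76  58  50  49  57  78  88  74
211 129 132 132 134 134 136 137 138 138 138 138 137 136 136 133 127 120 107  93  80  69  56  50  51  57  71  92 106  97
212 134 136 137 137 137 138 137 138 137 137 136 133 129 123 113 102  89  75  63  57  55  60  71  77  85  97 110 119 111
213 136 136 138 137 138 139 137 135 133 130 125 115 103  93  81  69  60  57  62  74  88 107 120 117 113 114 118 116 107
214 137 137 138 136 136 135 132 125 118 108  95  82  70  63  59  62  72  87 112 139 156 166 166 145 122 112 108 104  97
wrist tip exp [282.4 236.7] hole exp [284.6 213.7]
cols 269 rows 209
```

>>> step_arm([
  [0,0,10],
  [0,0,10],
  [0,0,8],
  [0,0,0],
  [0,0,0],
], roll=[0,0,0,0,0], gripper=[-1,-1,-1,-1,-1])

```text
clock: 26.63
tcp_pos: [0.5783, 0.0461, 0.0913]
eef_rot: [[-0.244, 0.97, -0.002], [0.97, 0.244, -0.0], [0.0, -0.002, -1.0]]
contact_force: [-0.7, 0.3, -0.6]
width: 0.0281
gripper_force: 49.5
```

>>> step_arm([
  [0,0,0],
  [0,0,0],
  [0,0,0],
], roll=[0,0,0], gripper=[-1,-1,-1])

```text
clock: 26.88
tcp_pos: [0.5791, 0.0462, 0.0927]
eef_rot: [[-0.245, 0.97, 0.001], [0.97, 0.245, 0.0], [-0.0, 0.001, -1.0]]
contact_force: [-0.1, -0.6, -0.8]
width: 0.0279
gripper_force: 49.5
```

>>> step_arm([
  [0,0.6,6],
  [0,0,5],
  [0,0,0],
  [0,0,0],
  [0,0,0],
], roll=[0,0,0,0,0], gripper=[-1,-1,-1,-1,-1])

```text
clock: 27.3
tcp_pos: [0.5793, 0.0463, 0.0811]
eef_rot: [[-0.244, 0.97, -0.0], [0.97, 0.244, -0.0], [0.0, -0.0, -1.0]]
contact_force: [0.7, -0.8, -0.9]
width: 0.0284
gripper_force: 49.5
```

>>> step_arm([
  [0,0,1],
  [0,0,1],
  [0,0,1],
  [0,0,0],
  [0,0,0],
], roll=[0,0,0,0,0], gripper=[-1,-1,-1,-1,-1])

```text
clock: 27.72
tcp_pos: [0.5794, 0.0463, 0.0782]
eef_rot: [[-0.244, 0.97, -0.0], [0.97, 0.244, -0.0], [0.0, -0.0, -1.0]]
contact_force: [0.2, -0.3, -1.1]
width: 0.0279
gripper_force: 49.5
```

>>> step_arm([
  [0,0,0.7],
  [0,0,0.7],
  [0,0,0],
  [0,0,0],
], roll=[0,0,0,0], gripper=[-1,-1,-1,-1])

```text
clock: 28.05
tcp_pos: [0.5794, 0.0463, 0.0768]
eef_rot: [[-0.244, 0.97, -0.0], [0.97, 0.244, 0.0], [0.0, -0.0, -1.0]]
contact_force: [-0.0, -0.1, -0.9]
width: 0.028
gripper_force: 49.5
```

Tip 1.7 mm below the cover top, no resistance. Continue.

>>> step_arm([
  [0,0,0.8],
  [0,0,0.8],
  [0,0,0.8],
  [0,0,0],
  [0,0,0],
], roll=[0,0,0,0,0], gripper=[-1,-1,-1,-1,-1])

```text
clock: 28.47
tcp_pos: [0.5793, 0.0463, 0.0743]
eef_rot: [[-0.245, 0.97, -0.0], [0.97, 0.245, 0.0], [0.0, -0.0, -1.0]]
contact_force: [0.2, 0.3, -1.4]
width: 0.0283
gripper_force: 49.5
```

>>> step_arm([
  [0,0,0.8],
  [0,0,0.8],
  [0,0,0.8],
  [0,0,0],
  [0,0,0],
], roll=[0,0,0,0,0], gripper=[-1,-1,-1,-1,-1])

```text
clock: 28.88
tcp_pos: [0.5793, 0.0463, 0.0719]
eef_rot: [[-0.245, 0.97, -0.0], [0.97, 0.245, 0.0], [0.0, -0.0, -1.0]]
contact_force: [-1.2, 0.5, -1.5]
width: 0.0279
gripper_force: 49.4
```

>>> step_arm([
  [0,0,0.8],
  [0,0,0.8],
  [0,0,0.8],
  [0,0,0],
  [0,0,0],
], roll=[0,0,0,0,0], gripper=[-1,-1,-1,-1,-1])

```text
clock: 29.3
tcp_pos: [0.5793, 0.0463, 0.0695]
eef_rot: [[-0.244, 0.97, -0.0], [0.97, 0.244, 0.0], [0.0, -0.0, -1.0]]
contact_force: [-3.1, 0.3, -0.7]
width: 0.0281
gripper_force: 49.5
```

>>> step_arm([
  [0,0,0.7],
  [0,0,0.7],
  [0,0,0.7],
  [0,0,0],
  [0,0,0],
], roll=[0,0,0,0,0], gripper=[-1,-1,-1,-1,-1])

```text
clock: 29.72
tcp_pos: [0.5794, 0.0463, 0.0674]
eef_rot: [[-0.245, 0.97, -0.0], [0.97, 0.245, -0.0], [0.0, -0.0, -1.0]]
contact_force: [-2.8, 0.4, -0.7]
width: 0.0282
gripper_force: 49.5
```

>>> step_arm([
  [0,-0.5,0.5],
  [0,0,0.7],
  [0,0,0.7],
  [0,0,0],
  [0,0,0],
], roll=[0,0,0,0,0], gripper=[-1,-1,-1,-1,-1])

```text
clock: 30.13
tcp_pos: [0.5791, 0.0462, 0.0656]
eef_rot: [[-0.245, 0.97, 0.0], [0.97, 0.245, 0.0], [-0.0, 0.0, -1.0]]
contact_force: [0.5, 1.2, -1.2]
width: 0.0279
gripper_force: 49.4
```

>>> step_arm([
  [0,0,0.8],
  [0,0,0.8],
  [0,0,0.8],
  [0,0,0],
  [0,0,0],
], roll=[0,0,0,0,0], gripper=[-1,-1,-1,-1,-1])

```text
clock: 30.55
tcp_pos: [0.579, 0.0461, 0.0632]
eef_rot: [[-0.244, 0.97, 0.0], [0.97, 0.244, -0.0], [-0.0, -0.0, -1.0]]
contact_force: [0.3, -0.7, -0.5]
width: 0.0286
gripper_force: 49.4
```

>>> step_arm([
  [0,0,1.5],
  [0,0,1.5],
  [0,0,1.5],
  [0,0,1.5],
  [0,0,0],
], roll=[0,0,0,0,0], gripper=[-1,-1,-1,-1,-1])

```text
clock: 30.97
tcp_pos: [0.5789, 0.0461, 0.0568]
eef_rot: [[-0.244, 0.97, -0.0], [0.97, 0.244, -0.0], [-0.0, -0.0, -1.0]]
contact_force: [0.3, -0.4, -1.9]
width: 0.0281
gripper_force: 49.4
```

>>> step_arm([
  [0,0,1.5],
  [0,0,1.5],
  [0,0,1.5],
  [0,0,1.5],
  [0,0,0],
], roll=[0,0,0,0,0], gripper=[-1,-1,-1,-1,-1])

```text
clock: 31.38
tcp_pos: [0.5788, 0.0462, 0.0509]
eef_rot: [[-0.245, 0.97, -0.0], [0.97, 0.245, -0.0], [0.0, -0.0, -1.0]]
contact_force: [-0.3, 1.5, -0.4]
width: 0.0285
gripper_force: 49.4
```

>>> step_arm([
  [0,0,1.5],
  [0,0,1.5],
  [0,0,1.5],
  [0,0,1],
  [0,0,0],
], roll=[0,0,0,0,0], gripper=[-1,-1,-1,-1,-1])

```text
clock: 31.8
tcp_pos: [0.5789, 0.0461, 0.0455]
eef_rot: [[-0.244, 0.97, -0.0], [0.97, 0.244, -0.0], [-0.0, -0.0, -1.0]]
contact_force: [-0.2, -0.4, -1.5]
width: 0.0283
gripper_force: 49.4
```

>>> step_arm([
  [0,0,1.2],
  [0,0,1.2],
  [0,0,1],
  [0,0,0],
  [0,0,0],
], roll=[0,0,0,0,0], gripper=[-1,-1,-1,-1,-1])

```text
clock: 32.22
tcp_pos: [0.5789, 0.0461, 0.0423]
eef_rot: [[-0.244, 0.97, -0.0], [0.97, 0.244, -0.0], [-0.0, -0.0, -1.0]]
contact_force: [0.2, 1.2, -0.8]
width: 0.0282
gripper_force: 49.4
```

>>> step_arm([
  [0,0,0.6],
  [0,0,0.6],
  [0,0,0.4],
  [0,0,0],
  [0,0,0],
], roll=[0,0,0,0,0], gripper=[-1,-1,-1,-1,-1])

```text
clock: 32.63
tcp_pos: [0.5789, 0.0462, 0.0407]
eef_rot: [[-0.245, 0.97, -0.0], [0.97, 0.245, 0.0], [0.0, -0.0, -1.0]]
contact_force: [-0.2, 0.7, -0.3]
width: 0.0282
gripper_force: 49.4
```

>>> step_arm([
  [0,0,0.4],
  [0,0,0.4],
  [0,0,0],
  [0,0,0],
], roll=[0,0,0,0], gripper=[-1,-1,-1,-1])

```text
clock: 32.97
tcp_pos: [0.579, 0.0462, 0.0406]
eef_rot: [[-0.245, 0.97, 0.001], [0.97, 0.245, 0.0], [-0.0, 0.001, -1.0]]
contact_force: [-3.6, 1.1, 5.6]
width: 0.0281
gripper_force: 50.0
```

>>> step_arm([
  [0,0,0.4],
  [0,0,0],
  [0,0,0],
], roll=[0,0,0], gripper=[-1,-1,-1])

```text
clock: 33.22
tcp_pos: [0.579, 0.0462, 0.0405]
eef_rot: [[-0.245, 0.97, 0.001], [0.97, 0.245, 0.0], [-0.0, 0.001, -1.0]]
contact_force: [-4.7, -0.1, 8.5]
width: 0.0281
gripper_force: 50.3
```

>>> step_arm([
  [0,0,-0.9],
  [0,0,0],
  [0,0,0],
  [0,0,0],
  [0,0,0],
], roll=[0,0,0,0,0], gripper=[-1,1,1,1,1])

```text
clock: 33.63
tcp_pos: [0.5791, 0.0461, 0.0403]
eef_rot: [[-0.244, 0.97, 0.0], [0.97, 0.244, -0.0], [-0.0, 0.0, -1.0]]
contact_force: [0.1, -0.6, 0.2]
width: 0.0749
gripper_force: 0.0
```

>>> step_arm([
  [0,0,0],
  [0,0,-10],
  [0,0,-20],
  [0,0,-40],
  [0,0,-40],
], roll=[0,0,0,0,0], gripper=[1,1,1,1,1])

```text
clock: 34.05
tcp_pos: [0.5779, 0.0461, 0.1513]
eef_rot: [[-0.244, 0.97, -0.002], [0.97, 0.244, -0.0], [0.0, -0.002, -1.0]]
contact_force: [0.9, -0.1, 0.5]
width: 0.0856
gripper_force: 0.0
```

>>> step_arm([
  [0,0,-40],
  [0,0,-20],
  [-20,-30,0],
  [-20,-30,0],
  [-20,-30,0],
], roll=[0,0,0,0,0], gripper=[1,1,1,1,1])

```text
clock: 34.47
tcp_pos: [0.5058, -0.0345, 0.2114]
eef_rot: [[-0.246, 0.969, 0.001], [0.969, 0.246, -0.0], [-0.0, 0.001, -1.0]]
contact_force: [0.6, -0.9, 0.8]
width: 0.085
gripper_force: 0.0
```

>>> step_arm([
  [-20,-30,0],
  [-20,-30,0],
  [0,0,0],
  [0,0,0],
  [0,0,0],
], roll=[0,0,0,0,0], gripper=[1,1,1,1,1])

```text
clock: 34.88
tcp_pos: [0.4583, -0.0875, 0.2112]
eef_rot: [[-0.244, 0.97, 0.001], [0.97, 0.244, -0.0], [-0.0, 0.001, -1.0]]
contact_force: [0.6, 0.4, -0.1]
width: 0.0855
gripper_force: 0.0
```

```bash
python3 - <<'E'
from h import *
import pickle
o=r.get_obs(); k=camera("scene"); print(o['clock'],o['tcp_pos'])
d5=pickle.load(open("w5.pkl","rb"))[3]
# drift pin unchanged since after its seating (same camera)?
u,v=proj('scene',np.array([.5767,.14,.08])).astype(int)
D=np.abs(k.astype(int)-d5.astype(int))[v-18:v+16,u-8:u+9].mean(); print('pin diff',D)
g=cv2.cvtColor(k,cv2.COLOR_RGB2GRAY)
print('knob top/base exp',proj('scene',np.array([.579,.0462,.088])),proj('scene',np.array([.579,.0462,.052])))
u,v=proj('scene',np.array([.579,.0462,.07])).astype(int)
for y in range(v-18,v+20,2): print(y,u-14,' '.join('%3d'%g[y,x] for x in range(u-14,u+15,2)))
E
```

```text
34.8833 [ 0.4582582  -0.08748488  0.21121406]
pin diff 3.965974625144175
knob top/base exp [293.22270623 209.01092775] [292.76834907 218.55429965]
195 278 173 176 176 162 167 163 165 182 180 181 181 181 181 184 119
197 278 179 174 176 169 166 164 119 186 183 182 182 182 184 175 179
199 278 186 172 177 174 166 167 166 151 167 186 186 184 171 154 174
201 278 108 177 176 176 167 170 164 169 167 153 135 163 183 175 168
203 278  98 184 175 178 170 171 170 172 171 172 171 179 179 178 168
205 278 212 172 175 179 175 164  82 111  62  95 162 178 179 180 172
207 278 250 111 179 178 182  41 228 251 252 218  56 180 180 180 177
209 278 251  94 186 177 146  76 254 240 240 254  52 106 180 180 180
211 278 203 211 172 177 154  63 244 247 249 243  67 118 169 181 180
213 278 140 250 111 183 105  51  68 132 163  76  73 135 162 180 181
215 278 121 251 107 190 109  18  32  54  75  41  12 156 165 177 181
217 278 116 202 211 178  95  24  28  25  24  20  13 170 172 164 180
219 278  69 139 250  92  95  22  26  26  26  26  12 189 175 164 169
221 278  20 122 251 126 105  16  26  25  21  20  54 181 172 171 168
223 278  17 123 205 160  88  77  25  14  19  41 179 184 167 161  99
225 278  22  69 140 166  78 103 107 108 107  93 117  50  54  81 107
227 278  23  28 125 177 139  85  69  59  75  87 116 223 224 249 238
229 278  21  16 123 143 169 102 136 147 167 251 246 185 105 107 112
231 278  14  20  70 147 185 159 146 134 111 110 120 120 121 125 123
```

```bash
python3 -c "
from station import r
print(r.close_job())"
```

```text
the job is handed in; nothing more can be done
None
```

The drift pin went in first, then the black-knobbed bolt; both are fully home and upright by force readings (about 8 N push each) and camera checks, and I handed the job in at about 35 s, after three misplaced grip attempts at the bolt that pressed its knob with about 10 N.

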